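Set the drying cabinet's door stay to its airing hole

ROBOT

A 6-joint arm with a two-finger parallel gripper is mounted at the origin on the work surface. World frame = base frame: x ahead of the robot, y to its left, z up, the work surface at z = 0. Lengths are in m, angles in degrees, forces in N, time in s.
With the tool pointing down it reaches from about 0.325 to 0.775 m from the base axis. Payload 5.5 kg.
Tool frame: the origin (TCP) lies midway between the tips of the shut fingers; the grasp point (between the pads) lies behind it (ctrl.grasp_offset is the z of the grasp point in the tool frame, in m); z points along the fingers, y is the line along which they close (so a half turn about z gives the same grasp; the last joint's range is limited). The gripper opens to 85 mm and grips with 20 to 120 N. Pads are 22 mm wide; open, the fingers measure 114 mm over their backs; the gripper's body (76 mm by 85 mm) begins 54 mm behind the grasp point. The pads swing forward as they close: fully open they stand 13 mm farther back than shut.
Start: joints at [-76.874, 5.22, 70.514, -0, 104.267, -3.249], TCP at [0.169, -0.576, 0.231] pointing down, gripper open.
Joint ranges: [-164.24, 164.24], [-49.07, 125.15], [9.68, 141.18], [-86.29, 266.29], [3.28, 154.24], [-151.56, 151.56]. Speed limits (degrees/s): [147.25, 147.25, 172.46, 180, 180, 180].

INTERFACE

Orientations are given as a 3x3 rotation matrix whose columns are the frame's x, y, z axes.
In Python, from station import get_state, viewer, ticket, finder, ctrl gives the robot as it stands. The module is installed in compiled form; this text tells all that it offers.
- The arm moves only by the tool servo_tool, never from a script. Its argument "series" is a list of rows, each a list of 5 numbers: the shift along the tool's x, y, z in cm, then the turn about the tool's z in rad, then the closure, from 0 (fully open) to 1 (shut). In form: [[dx, dy, dz, spin, fingers], ...]. A call has exactly 10 rows; each row shifts and turns the commanded pose from where the row before left it, along the tool's axes as they then stand; what a row does not reach is not made up. A row lasts 1/12 s, in which the tool goes at most 41.7 mm and 7.16 degrees, less where a joint would pass 70% of its speed; a pose out of reach is approached as far as the arm can. A call with a gripper value outside its range is refused whole. The fingers move at their own pace and stop on an object; "squeeze" is the grip in N (left out, the last holds). Time passes only in rows, so rows that do not move let the fingers close, or fill a call up. It gives the time, the measured TCP pose, the force, the opening and the grip force at its end, in the units of the state.
- get_state(): the state, without advancing time (a new reading comes with each control period).
- viewer.snapshot(name): name is "scene" or "top" or "wrist"; returns the picture (384x512x3 uint8, red, green, blue); there is no depth.
- viewer.camera_info(name): a dict with "fx", "fy", "cx", "cy" (pixels), "eye" and "rotation" of the camera in the world. Camera axes: x right, y down, z forward; pixel columns grow to the right and rows downward; lengths in m; the calibration is good to about 2 mm. A picture is of the moment at which its call begins: read the wrist's pose just before it. camera_info takes no time and is no camera call; for the wrist camera it gives the pose at the moment of the call.
- ticket.hand_in(): hands the job in; it is judged then, once.
Trained networks look in the newest picture that a camera, given by its name, has taken for a name from the list of things; names that differ only in an ending like _2 or _b are one class to them, and where a whole thing is asked for, a point or a joint stands for the part that bears it (a point fixed in the world has none). Each returns a list of dicts, best first, with "score" (0 to 1); they miss things now and then, are a little off and sometimes report something else, mostly with a low value. They report only what shows in the picture. A call takes as long as a camera call.
- finder.outline_of(label, camera): "region" (384x512 bool, what is visible of it) and "bbox" ([centre column, centre row, width, height] in pixels, round what is visible of it).
The state is a dict: "time": time; "joints": joint angles; "joint_vel": joint speeds; "effort": joint torques, N m; "tool_pos": TCP position; "ee_rot": TCP orientation; "force": force on the tool from outside, world axes, zero at the start; "wrist_torque": the same for the moment, N m; "width": opening from 0.0 (shut) to 1.0 (fully open); "grip_force": force on a finger pad.
Only numpy, scipy, OpenCV 4.12 (cv2) and the standard library are available. Lean on these libraries where they do the work, as an engineer would, in place of code of your own. Each camera call takes 0.05 s, during which the arm holds its last target. There are 200 camera calls.

TASK

The carrots in the drying cabinet need more air. Set the cabinet's door to the airing width with its perforated stay: bring the stay over the peg on the cabinet's top and push it fully down flat, with the second hole from the knob over the peg, then let go. Leave the tin on the cabinet and the beaker and the blue-capped jar beside it where they are.

Things in the scene. Friction and masses are not known exactly. Their poses are not given: they have to be found in the camera images.
- cabinet: Drying cabinet, a plywood box 280 deep (its x), 360 wide (its y) and 220 mm high, fixed to the table. Origin: centre of its underside; its x axis points from the front (the door side, facing the robot) to the back, z up. Its flat top, 220 mm above the table, carries the peg; nothing else but one small tin stands there.
- door (a joint): Glazed wooden door that covers the cabinet's front, 360 wide, 204 high, 20 mm thick, hinged on an upright axis at the cabinet's left front edge (+y of the cabinet) and swinging towards the robot (seen from above its free edge turns clockwise about the hinge). rad: 0 closed, grows as it opens, stop at 1.0. A light hinge that stays where it is left (0.12 N m of friction). It stands ajar at the start, narrower or wider than wanted.
- door_hinge (a point): Point on the door's upright hinge axis, at the height of the stay's pivot.
- stay_pivot (a point): The stay's pivot on top of the door's top rail, 220 mm from the hinge axis (measured horizontally), 225.5 mm above the table: a knuckle where the stay both swings level (joint knuckle) and tips up and down (joint stay). It travels with the door.
- knuckle (a joint): Level swing of the stay about the upright axis through its pivot. rad: 0 is the stay square to the door, pointing to the cabinet's back; grows as the stay turns counter-clockwise seen from above (towards the hinge side). Turns easily (0.02 N m).
- stay (a joint): Tipping of the stay about its pivot. rad: 0 is flat (its stop; the bar's underside is then 3 mm above the cabinet's top), grows as the knob end rises. The knuckle is stiff (0.4 N m): the stay stays tipped where it is left and does not fall by its own weight; it takes some 2 to 4 N at the knob to lift it or press it down. It starts tipped up.
- stay_knob (a point): Centre of the upright round knob, black, 24 mm in diameter and 22 mm tall, near the free end of the stay: 185 mm from the pivot along the bar and 21.5 mm above the bar's middle plane (its top 32.5 mm above that plane). The stay is a flat steel bar 30 wide and 5 mm thick that ends 27 mm beyond the knob's centre, with four round holes of 14 mm at 60, 90, 120 and 150 mm from the pivot.
- stay_hole (a point): Centre, half-way through the bar, of the hole that is wanted: second from the knob, third from the pivot, 120 mm from the pivot.
- peg_tip (a point): Top of the fixed upright steel peg on the cabinet's top, 10 mm in diameter with a round head, standing 14 mm above the cabinet's top (234 mm above the table). When the stay is flat the peg shows 6 mm above the bar.
- herb_tin: Bystander: small plain tin, 60 mm wide, 50 mm tall, on the cabinet's top near its back right corner.
- beaker: Bystander: glass beaker, 70 mm wide, 90 mm tall, close to the left (hinge) side of the cabinet.
- spice_jar: Bystander: clear jar with blue cap, 50 mm wide, 120 mm tall, in front of the cabinet to the right of the door's free edge.

How it is judged:
By the outcome, as a careful person would: the job done as asked, in the order asked, and still so for the second after the job is handed in, with the robot touching nothing.
It also fails if it takes over 48 s, if anything falls off the work surface, if the arm or the gripper's body presses on something with over 40 N, if the wrist force passes 120 N, or if a joint passes its speed limit or range.

## Working session

There is one attempt and no reset: what is moved stays moved. The work goes in short steps, Python scripts to look and compute and a tool call to move; the robot and the scene stay as the last step left them, time stands still between calls to the robot, and variables do not carry over. Pictures are saved under pics/ and viewed, at most 10 in all, crops included, and the job is handed in when it is done.

Besides the shell and the picture viewer there is one more tool, called after "Request:" as name(argument=value, ...) on one line, values as JSON. servo_tool: Moves the arm, as the interface text tells. Its arguments: {"type":"object","properties":{"series":{"type":"array"},"squeeze":{"type":"number"}},"required":["series"]}

```bash
mkdir -p pics; cat > h.py <<'E'
import numpy as np, cv2
from station import get_state, viewer, ticket, finder, ctrl
def snap(c,fn=None):
    im=viewer.snapshot(c)
    if fn: cv2.imwrite('pics/'+fn,im[:,:,::-1])
    return im
def ray(c,uv,ci=None):
    ci=ci or viewer.camera_info(c)
    d=np.array([(uv[0]-ci['cx'])/ci['fx'],(uv[1]-ci['cy'])/ci['fy'],1.])
    return np.array(ci['eye']),np.array(ci['rotation'])@d
def atz(c,uv,z,ci=None):
    e,d=ray(c,uv,ci); return e+d*(z-e[2])/d[2]
def proj(c,p,ci=None):
    ci=ci or viewer.camera_info(c)
    q=np.array(ci['rotation']).T@(np.array(p)-np.array(ci['eye']))
    return np.array([ci['fx']*q[0]/q[2]+ci['cx'],ci['fy']*q[1]/q[2]+ci['cy']])
def tri(rays):
    A=np.zeros((3,3));b=np.zeros(3)
    for e,d in rays:
        d=d/np.linalg.norm(d);P=np.eye(3)-np.outer(d,d);A+=P;b+=P@e
    return np.linalg.solve(A,b)
E
python3 - <<'E'
from h import *
np.set_printoptions(precision=3,suppress=True)
ims=[snap(c,f'{c}0.png') for c in('scene','top')]
cv2.imwrite('pics/both.png',cv2.resize(np.hstack(ims),(800,300))[:,:,::-1])
for c in('scene','top'):
    ci=viewer.camera_info(c);print(c,ci['eye'],ci['fx'],np.array(ci['rotation']).tolist())
    for l in('peg_tip','stay_knob','stay_hole','stay_pivot','door_hinge','cabinet','herb_tin','spice_jar'):
        r=finder.outline_of(l,c)
        print(l,[(round(x['score'],2),np.round(x['bbox'],1).tolist()) for x in r[:2]])
print(ctrl.grasp_offset,get_state()['time'],get_state()['ee_rot'])
E
```

```text
scene [ 1.264 -0.294  0.776] 446.49577313943144 [[0.4358591272946429, 0.5681565463788182, -0.6980150141371216], [0.9000065057111978, -0.2717945018420983, 0.340758035042353], [0.003887265294791364, -0.7767405535797005, -0.6298087023797212]]
peg_tip [(0.59, [189.2, 176.9, 29.6, 16.8])]
stay_knob [(0.9, [217.9, 134.4, 84.0, 35.4])]
stay_hole [(0.6, [214.9, 135.2, 86.9, 31.1]), (0.33, [80.5, 231.6, 33.9, 48.0])]
stay_pivot [(0.71, [212.2, 137.8, 96.8, 40.3])]
door_hinge []
cabinet [(0.56, [225.2, 235.9, 232.8, 233.5])]
herb_tin [(0.6, [180.1, 242.1, 38.9, 38.5])]
spice_jar [(0.86, [81.2, 232.2, 37.1, 50.3]), (0.45, [211.9, 135.4, 88.7, 36.2])]
top [0.445 0.038 1.043] 372.8934628352877 [[-0.0007420189124992408, -0.990976957270722, 0.13403029346530282], [-0.9997113225979487, 0.003953852867895453, 0.02369891383501362], [-0.02401501358304546, -0.1339740169061178, -0.9906938184508094]]
peg_tip [(0.71, [332.0, 192.8, 24.7, 14.7])]
stay_knob [(0.62, [299.1, 215.6, 72.6, 76.1])]
stay_hole [(0.8, [300.8, 216.2, 79.6, 81.9])]
stay_pivot [(0.96, [301.0, 217.0, 76.3, 80.0])]
door_hinge [(0.85, [310.6, 224.4, 163.5, 99.5]), (0.36, [366.1, 109.3, 32.7, 34.3])]
cabinet [(0.77, [313.5, 180.2, 165.3, 175.3])]
herb_tin [(0.98, [364.4, 109.8, 29.0, 26.9])]
spice_jar [(0.59, [412.9, 247.1, 39.1, 26.4])]
-0.0187 0.9 [[ 0.959  0.282  0.   ]
 [ 0.282 -0.959 -0.   ]
 [ 0.     0.    -1.   ]]
```

View pics/top0.png

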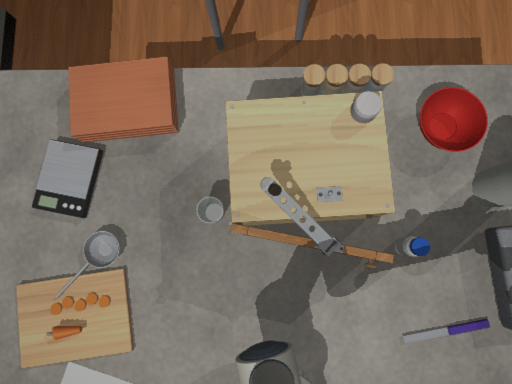

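View pics/scene0.png

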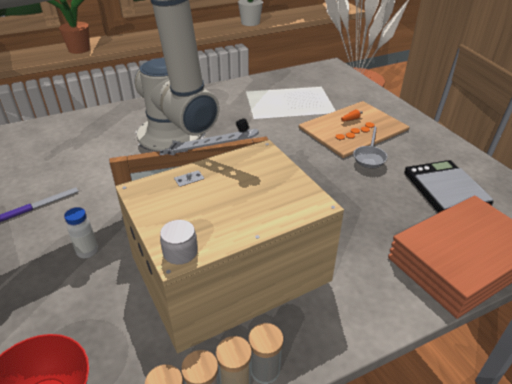

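The top view shows the peg plate at about (330,193), the knob at (274,189), the knuckle at about (330,245) and the hinge end at (232,228). The scene view shows the bar tipped up with its knob at (242,125). I'll zoom in.

```bash
python3 - <<'E'
import cv2,numpy as np
t=cv2.imread('pics/top0.png');s=cv2.imread('pics/scene0.png')
a=cv2.resize(t[85:275,215:405],None,fx=3,fy=3,interpolation=cv2.INTER_CUBIC)
cv2.imwrite('pics/a.png',a)
b=cv2.resize(s[110:220,105:265],None,fx=5,fy=5,interpolation=cv2.INTER_CUBIC)
cv2.imwrite('pics/b.png',b)
E
```

```text
(no output)
```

View pics/a.png

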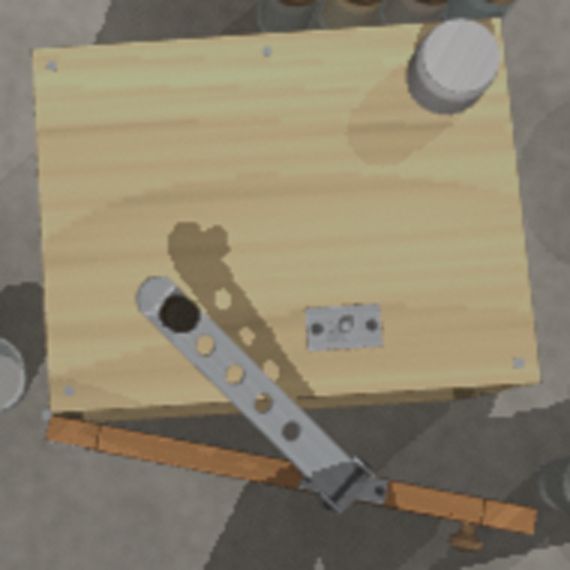

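View pics/b.png

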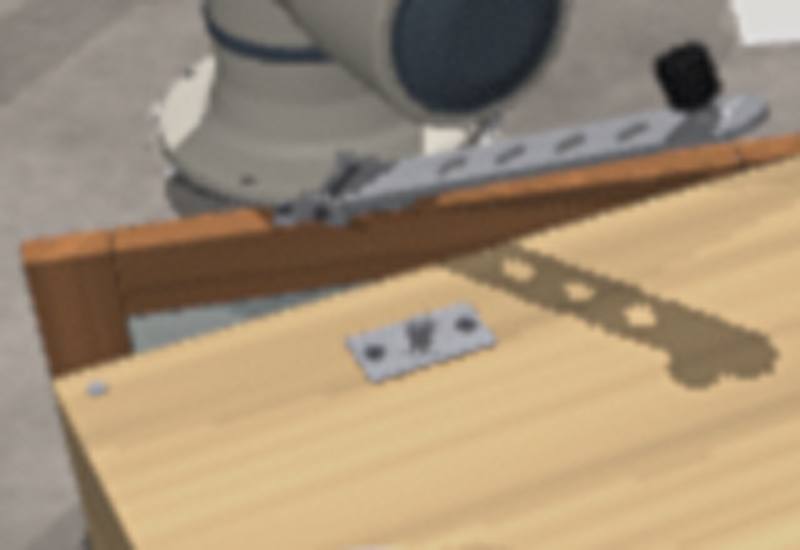

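```bash
cat > fit.py <<'E'
from h import *
from scipy.optimize import least_squares
np.set_printoptions(precision=4,suppress=True)
T=viewer.camera_info('top');S=viewer.camera_info('scene')
ft=lambda l:np.array(l)/3+[215,85]-.33
fs=lambda l:np.array(l)/5+[105,110]-.4
corn=ft([(35,48),(501,18),(539,382),(50,411)]);loc=[(.14,.18),(.14,-.18),(-.14,-.18),(-.14,.18)]
holT=ft([(291,431),(263,404),(235,374),(205,346)]);holS=fs([(455,166),(513,153),(572,143),(633,131)])
kT=ft((180,313));kS=fs((688,77));pT=ft((347,322));pS=fs((422,324))
print('peg tri',tri([ray('top',pT),ray('scene',pS)]),atz('top',pT,.234),atz('scene',pS,.234))
print('knob tri',tri([ray('top',kT),ray('scene',kS)]))
def bar(px,py,k,f,s,h=0):
    return np.array([px+np.cos(k)*(s*np.cos(f)-h*np.sin(f)),py+np.sin(k)*(s*np.cos(f)-h*np.sin(f)),.2255+s*np.sin(f)+h*np.cos(f)])
def res(v):
    r=[proj('top',bar(*v,s),T)-u for s,u in zip((.06,.09,.12,.15),holT)]+[proj('scene',bar(*v,s),S)-u for s,u in zip((.06,.09,.12,.15),holS)]
    return np.concatenate(r+[proj('top',bar(*v,.185,.0215),T)-kT,proj('scene',bar(*v,.185,.0215),S)-kS])
b=least_squares(res,[.35,-.1,.7,.4]);print('pivot,az,tip',b.x,'res',b.fun.reshape(-1,2))
def rc(v):
    c,s=np.cos(v[2]),np.sin(v[2])
    return np.concatenate([proj('top',(v[0]+c*x-s*y,v[1]+s*x+c*y,.22),T)-u for (x,y),u in zip(loc,corn)])
c=least_squares(rc,[.5,0,0]);print('cab',c.x,c.fun)
cc,ss=np.cos(c.x[2]),np.sin(c.x[2])
R=np.array([[cc,-ss],[ss,cc]])
print('knob model',bar(*b.x,.185,.0215))
for hx in(-.14,-.15,-.16):
    H=c.x[:2]+R@[hx,.18];d=b.x[:2]-H;print('hinge',hx,H,'dist',np.linalg.norm(d),'theta',np.degrees(np.arctan2(d@R[:,0]*-1,-(d@R[:,1]))))
# door line at z~.212
for z in(.204,.212): print('door ends',z,[atz('top',ft(u),z)[:2] for u in[(47,430),(536,520)]])
E
python3 fit.py
```

```text
peg tri [ 0.5486 -0.1012  0.2329] [ 0.5482 -0.1019  0.234 ] [ 0.5506 -0.1007  0.234 ]
knob tri [0.5444 0.0215 0.3147]
pivot,az,tip [ 0.4303 -0.0962  0.804   0.393 ] res [[-0.8398  0.1186]
 [-0.6134 -0.2752]
 [-0.5837  0.1281]
 [-0.0904 -0.3447]
 [-0.1322  0.589 ]
 [-0.2887  0.8771]
 [-0.3081  0.4971]
 [-0.3752  0.446 ]
 [ 0.0606  0.4095]
 [-0.7367 -0.8625]]
cab [ 0.6343 -0.0567  0.0551] [-0.847  -0.3732  0.395  -0.1786  0.6397  0.3611 -0.2295  0.0825]
knob model [0.5432 0.0209 0.3162]
hinge -0.14 [0.4846 0.1154] dist 0.21842654517417412 theta 17.54944497893648
hinge -0.15 [0.4746 0.1148] dist 0.21562216511342633 theta 15.015063328834065
hinge -0.16 [0.4647 0.1143] dist 0.21325027676342617 theta 12.41912247628114
door ends 0.204 [array([0.4714, 0.1185]), array([ 0.4053, -0.241 ])]
door ends 0.212 [array([0.4712, 0.1177]), array([ 0.4057, -0.2383])]
```

Request:
servo_tool(series=[[2.6,-2.3,-1.7,0,0],[2.6,-2.3,-1.7,0,0],[2.6,-2.3,-1.7,0,0],[2.6,-2.3,-1.7,0,0],[2.6,-2.3,-1.7,0,0],[2.6,-2.3,-1.7,0,0],[2.6,-2.3,-1.7,0,0],[2.6,-2.3,-1.7,0,0],[2.6,-2.3,-1.7,0,0],[2.6,-2.3,-1.7,0,0]])

```text
time: 1.73
tool_pos: [0.3542, -0.28, 0.4024]
ee_rot: [[0.96, 0.282, 0.001], [0.282, -0.96, -0.001], [0.0, 0.001, -1.0]]
force: [-0.4, -0.3, -1.0]
width: 1.0
grip_force: 0.0
```

Request:
servo_tool(series=[[2.68,-2.37,0,0,0],[2.68,-2.37,0,0,0],[2.68,-2.37,0,0,0],[2.68,-2.37,0,0,0],[2.68,-2.37,0,0,0],[2.68,-2.37,0,0,0],[2.68,-2.37,0,0,0],[2.68,-2.37,0,0,0],[2.68,-2.37,0,0,0],[2.68,-2.37,0,0,0]])

```text
time: 2.57
tool_pos: [0.5446, 0.023, 0.4015]
ee_rot: [[0.959, 0.282, 0.001], [0.282, -0.959, -0.0], [0.001, 0.0, -1.0]]
force: [0.5, -1.0, 0.5]
width: 1.003
grip_force: 0.0
```

Request:
servo_tool(series=[[0,0,0,-0.104,0],[0,0,0,-0.104,0],[0,0,0,-0.104,0],[0,0,0,-0.104,0],[0,0,0,-0.104,0],[0,0,0,0,0],[0,0,0,0,0],[0,0,0,0,0],[0,0,0,0,0],[0,0,0,0,0]])

```text
time: 3.4
tool_pos: [0.544, 0.0212, 0.4013]
ee_rot: [[0.694, 0.72, -0.0], [0.72, -0.694, 0.0], [0.0, -0.0, -1.0]]
force: [-0.4, 0.1, -0.2]
width: 1.0
grip_force: 0.0
```

```bash
python3 - <<'E'
from h import *
ci=viewer.camera_info('wrist');snap('wrist','w1.png')
print(ci,get_state()['tool_pos'],get_state()['ee_rot'])
for p in((.5437,.021,.3155),(.5486,-.1012,.234),(.4303,-.0962,.2255)): print(proj('wrist',p,ci))
E
```

```text
{'fx': 300.6395041138513, 'fy': 300.6395041138513, 'cx': 260.6511261892564, 'cy': 190.213745319044, 'eye': array([0.59427842, 0.07197397, 0.54411709]), 'rotation': array([[ 0.71978838, -0.66667378, -0.19352198],
       [-0.69419244, -0.6907548 , -0.20237258],
       [ 0.00124026,  0.28000692, -0.95999718]])} [0.54406679 0.02118692 0.40127703] [[ 6.93344807e-01  7.20605981e-01 -5.47179413e-07]
 [ 7.20605981e-01 -6.93344807e-01 -1.18322789e-05]
 [-8.90579498e-06  7.80954840e-06 -1.00000000e+00]]
[259.01530992 196.38206406]
[337.178145   245.86988003]
[259.29221605 300.45191743]
```

View pics/w1.png

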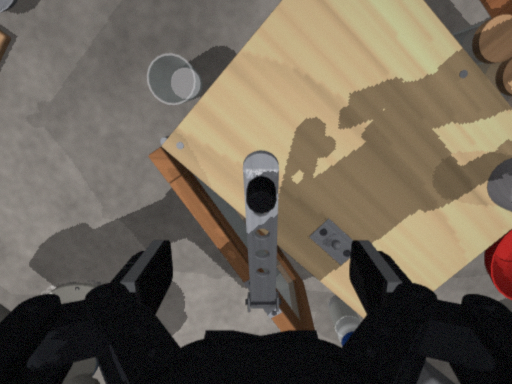

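Knob shows at (261,194), 2 px from where I predicted it, and the peg at about (333,242). The gripper is lined up, so I'll descend and grip.

Request:
servo_tool(series=[[0.1,0,2,0,0],[0,0,2,0,0],[0,0,2,0,0],[0,0,2,0,0],[0,0,1.2,0,0],[0,0,0.5,0,0],[0,0,0,0,0],[0,0,0,0,0.6],[0,0,0,0,0.8],[0,0,0,0,1]], squeeze=30)

```text
time: 4.28
tool_pos: [0.5451, 0.0219, 0.3058]
ee_rot: [[0.693, 0.721, 0.002], [0.721, -0.693, -0.0], [0.002, 0.002, -1.0]]
force: [-1.1, 0.1, 0.8]
width: 0.603
grip_force: 0.0
```

Request:
servo_tool(series=[[0,0,0,0,1],[0,0,0,0,1],[0,0,0,0,1],[0,0,0,0,1],[0,0,0,0,1],[0,0,0,0,1],[0,0,0,0,1],[0,0,0,0,1],[0,0,0,0,1],[0,0,0,0,1]])

```text
time: 5.12
tool_pos: [0.5448, 0.0221, 0.3044]
ee_rot: [[0.692, 0.721, 0.0], [0.721, -0.692, 0.0], [0.0, 0.0, -1.0]]
force: [0.6, 0.9, 1.5]
width: 0.267
grip_force: 30.5
```

Request:
servo_tool(series=[[-0.056,1.35,0,0.083,1],[-0.056,1.35,0,0.083,1],[-0.056,1.35,0,0.083,1],[-0.056,1.35,0,0.083,1],[-0.056,1.35,0,0.083,1],[-0.056,1.35,0,0.083,1],[-0.056,1.35,0,0.083,1],[-0.056,1.35,0,0.083,1],[-0.056,1.35,0,0.083,1],[-0.056,1.35,0,0.083,1]])

```text
time: 5.95
tool_pos: [0.5948, -0.1003, 0.3038]
ee_rot: [[1.0, -0.028, -0.001], [-0.028, -1.0, -0.0], [-0.001, 0.0, -1.0]]
force: [0.0, 0.3, 1.4]
width: 0.261
grip_force: 30.4
```

```bash
python3 - <<'E'
from h import *
s=get_state();print(s['tool_pos'],s['ee_rot'][0],s['force'],s['width'])
ci=viewer.camera_info('wrist');w=snap('wrist','w2.png');t=snap('top','t2.png');sc=snap('scene','s2.png')
a=cv2.resize(w[180:340,180:340],(400,400),interpolation=cv2.INTER_CUBIC)
b=cv2.resize(sc[110:210,140:240],(400,400),interpolation=cv2.INTER_CUBIC)
cv2.imwrite('pics/c2.png',np.hstack([a,b])[:,:,::-1])
p=(.549,-.099,.234);print(proj('wrist',p,ci),proj('scene',p))
E
```

```text
[ 0.59477442 -0.10031865  0.30383481] [ 0.99959427 -0.02846352 -0.00105795] [0.04583134 0.27895294 1.3826011 ] 0.26148668532851405
[259.96621795 258.30873136] [189.5379802  173.75054386]
```

View pics/c2.png

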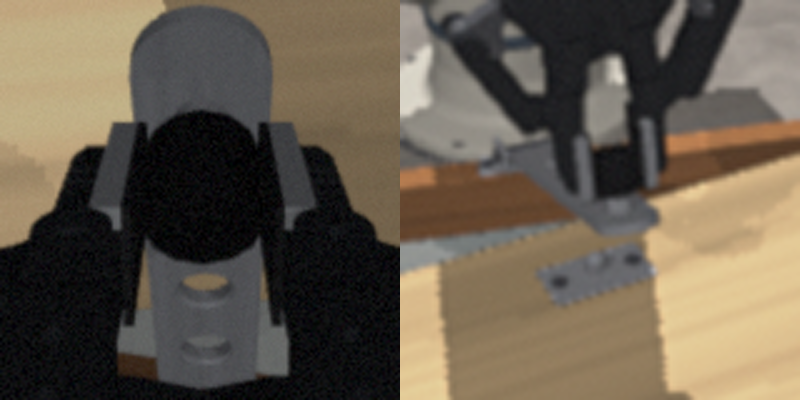

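The bar is over the peg line. The wrist view shows the 120 mm hole at about (263,295), where predicted. I'll lower it to just above the peg.

Request:
servo_tool(series=[[0.3,0,0.57,0,1],[0.3,0,0.57,0,1],[0.25,0,0.6,0,1],[0.25,0,0.6,0,1],[0.2,0,0.61,0,1],[0.2,0,0.61,0,1],[0.1,0,0.5,0,1],[0.1,0,0.5,0,1],[0,0,0,0,1],[0,0,0,0,1]])

```text
time: 6.93
tool_pos: [0.6115, -0.0998, 0.258]
ee_rot: [[1.0, -0.024, -0.002], [-0.024, -1.0, 0.0], [-0.002, -0.0, -1.0]]
force: [-0.3, -0.1, -0.8]
width: 0.268
grip_force: 30.7
```

```bash
python3 - <<'E'
from h import *
s=get_state();print(s['tool_pos'],s['ee_rot'][0],s['force'],s['width'])
ci=viewer.camera_info('wrist');w=snap('wrist','w3.png');t=snap('top','t3.png');sc=snap('scene','s3.png')
a=cv2.resize(w[240:340,210:310],(400,400),interpolation=cv2.INTER_CUBIC)
b=cv2.resize(sc[120:200,150:230],(400,400),interpolation=cv2.INTER_CUBIC)
cv2.imwrite('pics/c3.png',np.hstack([a,b])[:,:,::-1])
for p in((.549,-.099,.234),(.549,-.099,.2455),(.555,-.099,.234)):print(proj('wrist',p,ci),proj('scene',p))
E
```

```text
[ 0.61145952 -0.09983083  0.25797818] [ 0.99970456 -0.02425593 -0.00156312] [-0.34963315 -0.12666114 -0.76832424] 0.26769234924485635
[261.02899472 315.62801277] [189.5379802  173.75054386]
[261.06177545 328.23861422] [189.0140387  169.16807839]
[260.801405   307.87887198] [190.51656587 175.35000303]
```

View pics/c3.png

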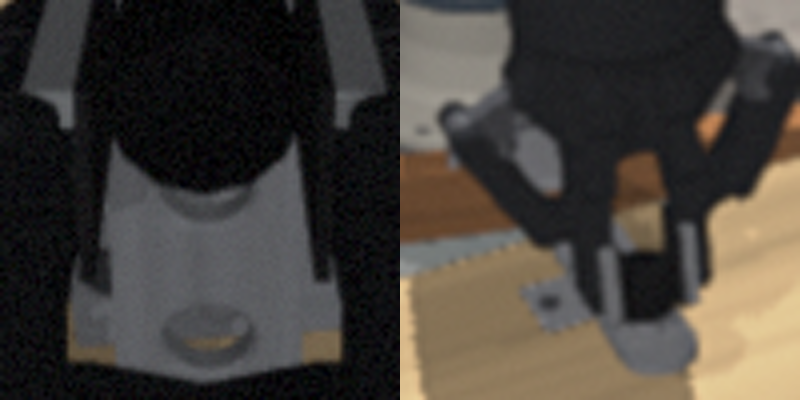

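```bash
python3 - <<'E'
import cv2,numpy as np
w=cv2.imread('pics/w3.png')
a=w[305:340,225:300].astype(float)
a=np.clip((a-20)*1.6,0,255).astype(np.uint8)
cv2.imwrite('pics/d3.png',cv2.resize(a,None,fx=10,fy=10,interpolation=cv2.INTER_CUBIC))
E
```

```text
(no output)
```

View pics/d3.png

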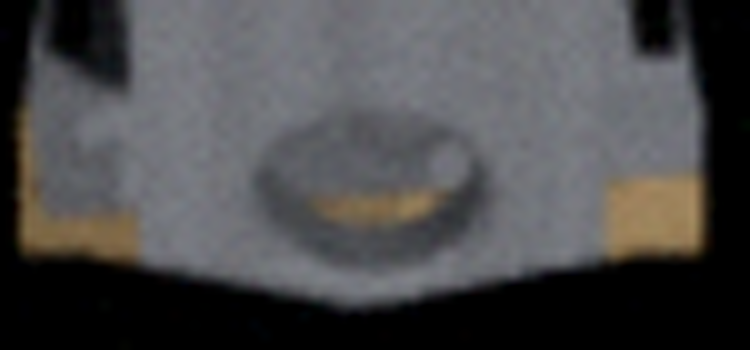

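```bash
python3 - <<'E'
from h import *
np.set_printoptions(precision=4,suppress=True)
ci=viewer.camera_info('wrist')
c=np.array([2,-1])
print('eye',ci['eye'])
print('hole',atz('wrist',np.array((262.2,323.7))-c,.2425,ci))
print('spot@.234',atz('wrist',np.array((270,321.5))-c,.234,ci),'@.24',atz('wrist',np.array((270,321.5))-c,.240,ci))
print('left edge',atz('wrist',np.array((227.7,325))-c,.2215,ci),'front mid',atz('wrist',np.array((262.2,324.3))-c,.2215,ci))
f=lambda l:np.array(l)/3+[215,85]-.33
print('plate from top',[atz('top',f(u),.2215)[:2] for u in((306,312),(382,304),(383,347),(308,351),(345,328))])
p0=np.array([.5486,-.1012,.234])
for im,c_ in(('w3','wrist'),):pass
t=cv2.imread('pics/t3.png'); print('knob proj top',proj('top',(.611,-.1,.27)))
E
```

```text
eye [ 0.6837 -0.1021  0.4012]
hole [ 0.5488 -0.0985  0.2425]
spot@.234 [ 0.5432 -0.1035  0.234 ] @.24 [ 0.5483 -0.1035  0.24  ]
left edge [ 0.5305 -0.0733  0.2215] front mid [ 0.5305 -0.098   0.2215]
plate from top [array([ 0.5573, -0.0741]), array([ 0.5631, -0.1302]), array([ 0.5312, -0.1299]), array([ 0.5284, -0.075 ]), array([ 0.5453, -0.1025])]
knob proj top [331.5142 160.2192]
```

Request:
servo_tool(series=[[0,0.15,0,0.008,1],[0,0.15,0,0.008,1],[0,0,0,0,1],[0.05,0,0.2,0,1],[0.05,0,0.2,0,1],[0.05,0,0.2,0,1],[0.05,0,0.2,0,1],[0,0,0.2,0,1],[0,0,0,0,1],[0,0,0,0,1]])

```text
time: 7.92
tool_pos: [0.6137, -0.1029, 0.2486]
ee_rot: [[0.999, -0.04, 0.0], [-0.04, -0.999, 0.0], [0.0, -0.0, -1.0]]
force: [1.0, -0.1, 0.7]
width: 0.271
grip_force: 30.9
```

Request:
servo_tool(series=[[0.03,0,0.15,0,1],[0.03,0,0.15,0,1],[0.02,0,0.15,0,1],[0.02,0,0.15,0,1],[0,0,0,0,1],[0,0,0,0,1],[0,0,0,0,1],[0,0,0,0,1],[0,0,0,0,1],[0,0,0,0,1]])

```text
time: 8.75
tool_pos: [0.6146, -0.103, 0.2426]
ee_rot: [[0.999, -0.04, -0.0], [-0.04, -0.999, 0.0], [-0.0, -0.0, -1.0]]
force: [0.2, 0.8, 0.8]
width: 0.266
grip_force: 31.0
```

Request:
servo_tool(series=[[0.0,0,0.15,0,1],[0.0,0,0.15,0,1],[0,0,0.15,0,1],[0,0,0.1,0,1],[0,0,0.1,0,1],[0,0,0.1,0,1],[0,0,0.05,0,1],[0,0,0.05,0,1],[0,0,0,0,1],[0,0,0,0,1]])

```text
time: 9.58
tool_pos: [0.6148, -0.103, 0.2346]
ee_rot: [[0.999, -0.04, 0.001], [-0.04, -0.999, -0.0], [0.001, 0.0, -1.0]]
force: [0.8, -0.5, 4.5]
width: 0.264
grip_force: 31.3
```

```bash
python3 - <<'E'
from h import *
s=get_state();print(s['tool_pos'],s['force'],s['width'])
w=snap('wrist','w4.png')
a=w[255:345,210:310].astype(float);a=np.clip((a-20)*1.6,0,255).astype(np.uint8)
cv2.imwrite('pics/d4.png',cv2.resize(a,None,fx=6,fy=6,interpolation=cv2.INTER_CUBIC)[:,:,::-1])
E
```

```text
[ 0.61477743 -0.1029816   0.23455599] [ 0.80296567 -0.46705427  4.49004903] 0.2641354140248887
```

View pics/d4.png

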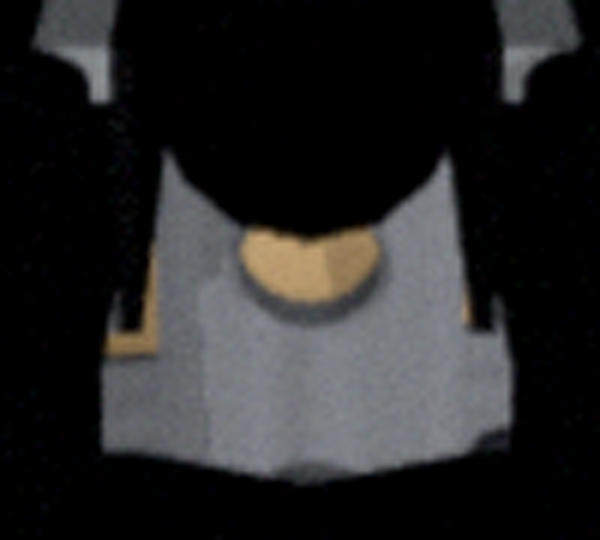

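The hole beside the knob shows plywood, and the bar is level over the plate. I'll push a little further to find the stop.

Request:
servo_tool(series=[[0,0,0.05,0,1],[0,0,0.05,0,1],[0,0,0.05,0,1],[0,0,0.05,0,1],[0,0,0,0,1],[0,0,0,0,1],[0,0,0,0,1],[0,0,0,0,1],[0,0,0,0,1],[0,0,0,0,1]])

```text
time: 10.47
tool_pos: [0.6147, -0.103, 0.2325]
ee_rot: [[0.999, -0.04, 0.001], [-0.04, -0.999, -0.0], [0.001, 0.0, -1.0]]
force: [0.7, 0.0, 4.4]
width: 0.27
grip_force: 31.5
```

Request:
servo_tool(series=[[0,0,0.05,0,1],[0,0,0.05,0,1],[0,0,0.05,0,1],[0,0,0.05,0,1],[0,0,0,0,1],[0,0,0,0,1],[0,0,0,0,1],[0,0,0,0,1],[0,0,0,0,1],[0,0,0,0,1]])

```text
time: 11.3
tool_pos: [0.6149, -0.103, 0.2309]
ee_rot: [[0.999, -0.04, 0.001], [-0.04, -0.999, -0.0], [0.001, 0.0, -1.0]]
force: [-0.3, 0.4, 6.6]
width: 0.261
grip_force: 31.7
```

Request:
servo_tool(series=[[0,0,0,0,0.5],[0,0,0,0,0],[0,0,0,0,0],[0,0,0,0,0],[0,0,0,0,0],[0,0,0,0,0],[0,0,-0.5,0,0],[0,0,-1.5,0,0],[0,0,-2.5,0,0],[0,0,-2.5,0,0]])

```text
time: 12.13
tool_pos: [0.6143, -0.1029, 0.3003]
ee_rot: [[0.999, -0.04, -0.002], [-0.04, -0.999, 0.0], [-0.002, -0.0, -1.0]]
force: [0.2, -0.5, -0.1]
width: 0.997
grip_force: 0.0
```

Request:
servo_tool(series=[[-1,0,0,0,1],[-1,0,0,0,1],[-1,0,0,0,1],[-1,0,0,0,1],[-1,0,-0.5,0,1],[-1,0,-1,0,1],[-1,0,-1,0,1],[0,0,0,0,1],[0,0,0,0,1],[0,0,0,0,1]])

```text
time: 12.97
tool_pos: [0.545, -0.1002, 0.3255]
ee_rot: [[0.999, -0.04, 0.001], [-0.04, -0.999, -0.0], [0.001, 0.0, -1.0]]
force: [-0.7, 0.3, 0.9]
width: 0.002
grip_force: 0.0
```

```bash
python3 - <<'E'
from h import *
np.set_printoptions(precision=4,suppress=True)
s=get_state();print(s['tool_pos'],s['force'],s['width'])
ci=viewer.camera_info('wrist');w=snap('wrist','w5.png');sc=snap('scene','s5.png')
k=np.array((.615,-.103,.247));pg=np.array((.549,-.1005,.234))
print('pred knob/peg wrist',proj('wrist',k,ci),proj('wrist',pg,ci),'scene',proj('scene',k),proj('scene',pg))
a=cv2.resize(w[150:320,180:350],(510,510),interpolation=cv2.INTER_CUBIC)
b=cv2.resize(sc[130:215,160:208],(288,510),interpolation=cv2.INTER_CUBIC)
cv2.imwrite('pics/d5.png',np.hstack([a,b])[:,:,::-1])
E
```

```text
[ 0.545  -0.1002  0.3255] [-0.6815  0.2563  0.8998] 0.0020373210133613896
pred knob/peg wrist [259.73   105.8392] [260.0964 190.2263] scene [198.3302 187.4732] [188.8348 173.9408]
```

View pics/d5.png

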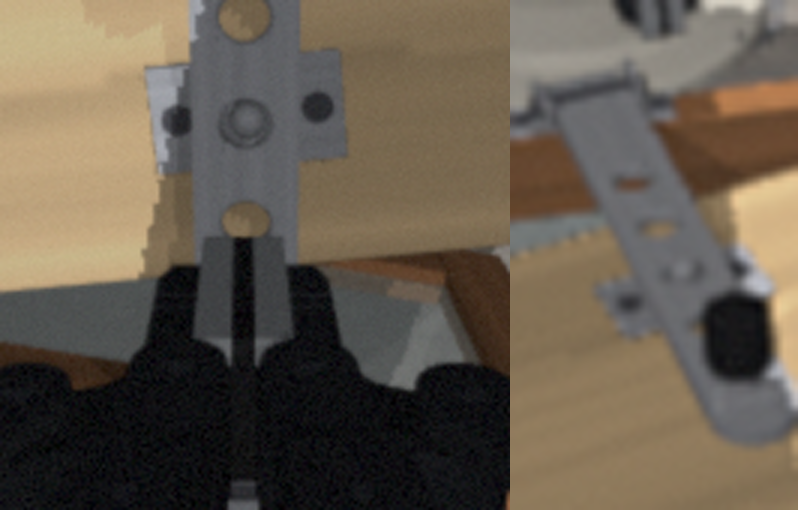

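Peg head shows in the hole at crop (246,122), and the scene crop confirms it's the second hole from the knob. Now a firm press on the knob top with shut fingers to confirm it is fully down.

Request:
servo_tool(series=[[2.3,0,0,0,1],[2.3,0,0,0,1],[2.4,0,0,0,1],[0,0,2,0,1],[0,0,2,0,1],[0,0,1.4,0,1],[0,0,0.7,0,1],[0,0,0.2,0,1],[0,0,0.1,0,1],[0,0,0,0,1]])

```text
time: 13.9
tool_pos: [0.6149, -0.103, 0.2621]
ee_rot: [[0.999, -0.04, 0.001], [-0.04, -0.999, -0.0], [0.001, 0.0, -1.0]]
force: [-0.2, 0.1, 0.2]
width: -0.0
grip_force: 0.0
```

Request:
servo_tool(series=[[0,0,0.05,0,1],[0,0,0.05,0,1],[0,0,0.05,0,1],[0,0,0.05,0,1],[0,0,0.05,0,1],[0,0,0,0,1],[0,0,0,0,1],[0,0,0,0,1],[0,0,0,0,1],[0,0,0,0,1]])

```text
time: 14.73
tool_pos: [0.6147, -0.103, 0.2587]
ee_rot: [[0.999, -0.04, 0.0], [-0.04, -0.999, -0.0], [0.0, 0.0, -1.0]]
force: [0.7, 0.6, 0.4]
width: 0.0
grip_force: 0.0
```

No contact down to 0.2587 m, so the knob top is already at about its flat height (0.258). I'll press into it.

Request:
servo_tool(series=[[0,0,0.04,0,1],[0,0,0.04,0,1],[0,0,0.04,0,1],[0,0,0.04,0,1],[0,0,0.04,0,1],[0,0,0,0,1],[0,0,0,0,1],[0,0,0,0,1],[0,0,0,0,1],[0,0,0,0,1]])

```text
time: 15.57
tool_pos: [0.6147, -0.103, 0.2567]
ee_rot: [[0.999, -0.04, 0.0], [-0.04, -0.999, 0.0], [0.0, -0.0, -1.0]]
force: [0.2, -0.3, 0.1]
width: -0.004
grip_force: 0.0
```

Request:
servo_tool(series=[[0,0,0.04,0,1],[0,0,0.04,0,1],[0,0,0.04,0,1],[0,0,0.04,0,1],[0,0,0.04,0,1],[0,0,0,0,1],[0,0,0,0,1],[0,0,0,0,1],[0,0,0,0,1],[0,0,0,0,1]])

```text
time: 16.4
tool_pos: [0.6148, -0.103, 0.2549]
ee_rot: [[0.999, -0.04, 0.0], [-0.04, -0.999, -0.0], [0.0, 0.0, -1.0]]
force: [1.2, -0.0, 2.4]
width: 0.001
grip_force: 1.1
```

Request:
servo_tool(series=[[0,0,0.03,0,1],[0,0,0.03,0,1],[0,0,0.03,0,1],[0,0,0.03,0,1],[0,0,0,0,1],[0,0,0,0,1],[0,0,0,0,1],[0,0,0,0,1],[0,0,0,0,1],[0,0,0,0,1]])

```text
time: 17.23
tool_pos: [0.6148, -0.103, 0.2536]
ee_rot: [[0.999, -0.04, 0.0], [-0.04, -0.999, -0.0], [0.0, 0.0, -1.0]]
force: [1.5, 0.1, 4.3]
width: 0.001
grip_force: 1.9
```

Request:
servo_tool(series=[[0,0,0.05,0,1],[0,0,0.05,0,1],[0,0,0.05,0,1],[0,0,0.05,0,1],[0,0,0.05,0,1],[0,0,0,0,1],[0,0,0,0,1],[0,0,0,0,1],[0,0,0,0,1],[0,0,0,0,1]])

```text
time: 18.07
tool_pos: [0.6146, -0.103, 0.2509]
ee_rot: [[0.999, -0.04, -0.0], [-0.04, -0.999, 0.0], [-0.0, -0.0, -1.0]]
force: [1.2, -0.0, 5.3]
width: 0.001
grip_force: 2.2
```

```bash
python3 - <<'E'
from h import *
s=get_state();print(s['tool_pos'],s['force'],s['width'],s['grip_force'])
E
```

```text
[ 0.614616   -0.1029561   0.25092111] [ 1.1742888  -0.02779179  5.27011155] 0.0007014125176501703 2.201981011312455
```

Request:
servo_tool(series=[[0,0,-0.5,0,1],[0,0,-0.5,0,1],[0,0,0,0,1],[0,0,0.3,0,1],[0,0,0.2,0,1],[0,0,0.1,0,1],[0,0,0.05,0,1],[0,0,0,0,1],[0,0,0,0,1],[0,0,0,0,1]])

```text
time: 18.9
tool_pos: [0.6146, -0.103, 0.2545]
ee_rot: [[0.999, -0.04, -0.0], [-0.04, -0.999, 0.0], [-0.0, -0.0, -1.0]]
force: [0.0, -0.1, 0.4]
width: 0.006
grip_force: 0.4
```

Request:
servo_tool(series=[[0,0,0.05,0,1],[0,0,0.05,0,1],[0,0,0,0,1],[0,0,0,0,1],[0,0,0,0,1],[0,0,0,0,1],[0,0,0,0,1],[0,0,0,0,1],[0,0,0,0,1],[0,0,0,0,1]])

```text
time: 19.73
tool_pos: [0.6147, -0.103, 0.2535]
ee_rot: [[0.999, -0.04, 0.0], [-0.04, -0.999, 0.0], [0.0, -0.0, -1.0]]
force: [-0.6, -0.2, 2.4]
width: 0.003
grip_force: 1.1
```

Contact is about 1 mm lower than before, and the rest of the give is elastic. I'll press harder once, then recheck the contact height.

Request:
servo_tool(series=[[0,0,0.1,0,1],[0,0,0.1,0,1],[0,0,0.1,0,1],[0,0,0.1,0,1],[0,0,0.1,0,1],[0,0,0,0,1],[0,0,0,0,1],[0,0,0,0,1],[0,0,0,0,1],[0,0,0,0,1]], squeeze=60)

```text
time: 20.57
tool_pos: [0.6149, -0.1031, 0.2494]
ee_rot: [[0.999, -0.04, 0.002], [-0.04, -0.999, -0.0], [0.002, 0.0, -1.0]]
force: [0.8, -0.2, 6.0]
width: 0.0
grip_force: 2.9
```

Request:
servo_tool(series=[[0,0,0.1,0,1],[0,0,0.1,0,1],[0,0,0.1,0,1],[0,0,0.1,0,1],[0,0,0.1,0,1],[0,0,0,0,1],[0,0,0,0,1],[0,0,0,0,1],[0,0,0,0,1],[0,0,0,0,1]])

```text
time: 21.4
tool_pos: [0.6152, -0.1031, 0.2454]
ee_rot: [[0.999, -0.04, 0.003], [-0.04, -0.999, -0.001], [0.003, 0.001, -1.0]]
force: [0.8, 0.3, 8.6]
width: -0.001
grip_force: 4.4
```

Request:
servo_tool(series=[[0,0,-0.5,0,1],[0,0,-0.5,0,1],[0,0,-0.5,0,1],[0,0,0.2,0,1],[0,0,0.2,0,1],[0,0,0.1,0,1],[0,0,0.1,0,1],[0,0,0,0,1],[0,0,0,0,1],[0,0,0,0,1]])

```text
time: 22.23
tool_pos: [0.6148, -0.103, 0.2526]
ee_rot: [[0.999, -0.04, 0.0], [-0.04, -0.999, -0.0], [0.0, 0.0, -1.0]]
force: [1.0, 0.2, 3.4]
width: -0.004
grip_force: 1.5
```

The contact height did not change, so the stay is at its stop. Retreating.

Request:
servo_tool(series=[[0,0,-1,0,1],[0,0,-2,0,1],[0,0,-2,0,1],[0,0,-2,0,1],[0,0,-2,0,1],[0,0,-2,0,1],[0,0,-1,0,1],[0,0,0,0,1],[0,0,0,0,1],[0,0,0,0,1]])

```text
time: 23.07
tool_pos: [0.6147, -0.103, 0.3711]
ee_rot: [[0.999, -0.04, -0.002], [-0.04, -0.999, 0.001], [-0.002, -0.0, -1.0]]
force: [-0.8, -0.2, 0.0]
width: 0.003
grip_force: 0.0
```

```bash
python3 - <<'E'
from h import *
s=get_state();print(s['tool_pos'],s['force'],s['time'])
a=cv2.cvtColor(cv2.imread('pics/s5.png'),cv2.COLOR_BGR2GRAY).astype(float)
b=cv2.cvtColor(snap('scene','s6.png'),cv2.COLOR_RGB2GRAY)
tip=lambda im:np.array(np.nonzero(im[165:205,180:215]<35)).mean(1)+[165,180]
print('knob px before/after press',tip(a),tip(b),'flat pred',proj('scene',(.614,-.103,.247)))
print(ticket.hand_in())
E
```

```text
[ 0.61465961 -0.1029699   0.37106197] [-0.83515761 -0.16352749  0.01963535] 23.0667
knob px before/after press [185.73504274 197.4017094 ] [186.13559322 197.50847458] flat pred [198.15019337 187.17951458]
the job is handed in; nothing more can be done
None
```

The stay is pressed flat to its stop with the second hole from the knob over the peg, and let go; the arm is clear, the bystanders were not touched, and the job was handed in at 23 s, result not reported.

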